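Load the test arm, then hold the hidden bolt head

TASK

Proof-test the bolted bracket: lay the dark steel punch across the two V-notches of the test arm so that it rests there on its own and the arm sinks under it. Then reach down into the narrow gap behind the bracket, take the hidden square bolt head by its flats and turn it back until the arm stands level, with the punch still lying on it; finish while holding the head there, without letting go. Do not disturb the mug and the oil can.

Things in the scene. Friction and masses are not known exactly. Their poses are not given: they have to be found in the camera images.
- punch_center (a point): Centre of the loose dark octagonal steel punch, a straight bar 120 mm long, 16 mm thick, tapering to one end, about 0.22 kg, lying on the bench (centre 8 mm up). Its y axis runs along its length.
- fixture: Fixed fixture; origin on the bench under the bolt head's centre. x: along the bolt, front (nut, test arm) to back; z up. Grey bracket plate 70 mm wide (y) at x = -32 to -24 mm, top 128 mm above the bench; wooden backing plate 70 mm wide at x = +24 to +36 mm, top at 120 mm. The 48 mm gap between is open above and at both ends, down to the oak base's top at 18 mm.
- head_center (a point): Centre of the brass square bolt head in the gap, 100 mm above the bench on the bolt axis. 26 x 26 mm across flats, 24 mm thick (fixture x), 12 mm off each plate; round collar, radius 15 mm, in front of it. Turns as one with nut and test arm. Two flats face fixture +y and -y when the arm is level and lean with the arm; closing the jaws does not square it, so turn the grip about the bolt axis.
- rest_center (a point): Centre of the punch when it rests in the test arm's two V-notches, lying along fixture x. Turns with the arm; level: at fixture (-55, -100, 135) mm. The notched posts, 6 mm thick, stand 36 mm to each side along fixture x; V mouths 37 mm wide, rims 7 mm above the punch's centre. Open between the posts down to a crossbar 34 mm below the punch's centre.
- bolt (a joint): Turn of bolt, nut and test arm about fixture x through the head's centre (rad, right-handed): 0 is level, positive when the notched end has sunk. Stops at -0.24 and +0.24. Friction of 0.07 N m keeps it where it is without the punch; with the punch in the notches it sinks in about a second to the stop at +0.24 and needs about 0.3 N m to hold level.
- mug: Enamel mug, 80 mm across and 80 mm high, standing on the bench; leave it alone. Origin under its centre.
- oil_can: Tinplate oil can, 69 x 91 mm and 166 mm high with its spout, standing on the bench; leave it alone. Origin under its centre.
Not all that is in view belongs to the job. What is meant by the part that bears punch_center is not blue, and is the larger of those in its own colour.

How it is judged:
On the way:
1. the punch lies by itself in both notches and the arm has sunk under it (distance between punch_center and rest_center below 0.022 m and angle between the y axis of punch_center and the x axis of fixture, either way round below 0.15 rad and contact force between each of the arm, the fingers and punch below 0.1 N and value of joint bolt above 0.17 rad), for 0.2 s.
At the end, for the whole second after the job is handed in: The fingers grip the square bolt head (more than 5 N); the test arm is level within 0.07 rad; the punch lies in both notches, its centre within 22 mm of the rest point and its length within 0.15 rad of the bolt's direction, touched by no part of the robot (value of joint bolt between -0.07 and 0.07 rad and contact force between the fingers and bolt_c0 above 5 N and distance between punch_center and rest_center below 0.022 m and angle between the y axis of punch_center and the x axis of fixture, either way round below 0.15 rad and contact force between each of the arm, the fingers and punch below 0.1 N); the arm keeps its last pose, push and grip.
It fails at once if the mug is moved more than 3 cm (distance of mug from where it was at the start of the episode above 0.03 m).
It fails at once if the oil can is moved more than 3 cm (distance of oil_can from where it was at the start of the episode above 0.03 m).
It also fails if it takes over 51 s, if anything falls off the work surface, if the arm or the gripper's body presses on something with over 40 N, if the wrist force passes 120 N, or if a joint passes its speed limit or range.

ROBOT

A 7-joint arm with a two-finger parallel gripper is mounted at the origin on a cart in front of the work surface, level with it; the furniture and walls round the work are solid. World frame = base frame: x ahead of the robot, y to its left, z up, the work surface at z = 0. Lengths are in m, angles in rad, forces in N, time in s.
With the tool pointing down it reaches from about 0.425 to 0.875 m from the base axis. Payload 4.7 kg.
Tool frame: the origin (TCP) lies midway between the tips of the shut fingers; the grasp point (between the pads) lies 19 mm behind it (ctrl.grip_depth is the distance from the TCP to the grasp point, in m); z points along the fingers, y is the direction in which the jaws open and shut (so a half turn about z gives the same grasp; the last joint's range is limited). The gripper opens to 87 mm and grips with 3 to 60 N. Pads are 19 mm wide; open, the fingers measure 117 mm over their backs; the gripper's body (75 mm by 190 mm) begins 51 mm behind the grasp point.
Start: joints at [-1.238, 0.321, -0.07, 1.45, 0.023, 1.371, -0.057], TCP at [0.204, 0.617, 0.195] pointing down, gripper open.
Joint ranges: [-2.86, 2.86], [-0.3, 2.09], [-1.38, 1.24], [0.06, 2.45], [-1.56, 4.7], [0.09, 2.05], [-2.69, 2.69]. Speed limits (rad/s): [2.57, 2.57, 3.14, 3.14, 3.14, 3.14, 3.14].

INTERFACE

Orientations are given as a rotation vector (axis times angle).
In Python, from bench import ctrl gives the robot as it stands. The module is installed in compiled form; this text tells all that it offers.
- The arm moves only by the shell command python3 -m inch 'ROWS' [FORCE]. ROWS is JSON, a list of rows, each a list of 5 numbers: the opening, from -1 (shut) to 1 (fully open), so that 0 is half open, then the shift along the tool's x, y, z in mm, then the turn about the tool's z in rad. In form: [[fingers, tx, ty, tz, twist], ...]. A call has 1 to 5 rows; each row shifts and turns the pose as measured when the row begins, along the tool's axes as they then stand; what a row does not reach is not made up. A row lasts 1/8 s, in which the tool goes at most 62.5 mm and 10.7 degrees, less where a joint would pass 70% of its speed; a pose out of reach is approached as far as the arm can. A call is refused whole if a number of a shift passes 62.5 or a number of a turn 0.188, either way. A call with a gripper value outside its range is refused whole. The fingers move at their own pace and stop on an object; FORCE is the grip in N (left out, the last holds). Time passes only in rows, so rows that do not move let the fingers close. It gives the time, the measured TCP pose, the force and the opening at its end, in the units of the state.
- ctrl.get_state(): the state, without advancing time (a new reading comes with each control period).
- ctrl.get_image(name): name is "side" or "top" or "wrist"; returns a dict with "color" (480x640x3 uint8, red, green, blue), "range_z" (480x640 float32, m along the optical axis (not along the pixel's ray), 0 where there is no reading), "K" (3x3 intrinsics, pixels), "R" (3x3) and "t" (3): a world point X has camera coordinates R X + t. Camera axes: x right, y down, z forward; pixel columns grow to the right and rows downward; lengths in m; the calibration is good to about 2 mm. A picture is of the moment at which its call begins.
- ctrl.close_job(): hands the job in, once; it reports no verdict.
The state is a dict: "time": time; "joint_positions": joint angles; "qd": joint speeds; "joint_torque": joint torques, N m; "position": TCP position; "tool_rot": TCP orientation; "ft_force": force on the tool from outside, world axes, zero at the start; "torque": the same for the moment, N m; "grip_width": opening from 0.0 (shut) to 1.0 (fully open).
Only numpy, scipy, OpenCV 4.12 (cv2) and the standard library are available. Lean on these libraries where they do the work, as an engineer would, in place of code of your own. Each camera call takes 0.05 s, during which the arm holds its last target. There are 200 camera calls.

## Working session

There is one attempt and no reset: what is moved stays moved. The work goes in short steps, Python scripts to look and compute and a shell command to move; the robot and the scene stay as the last step left them, time stands still between calls to the robot, and variables do not carry over. Pictures are saved under pics/ and viewed, about 8 in all and at most 12, crops included, and the job is handed in when it is done.

```bash
mkdir -p pics
cat > h.py <<'E'
import numpy as np, cv2
from bench import ctrl
from scipy.spatial.transform import Rotation as Ro
def snap(n,f):
    d=ctrl.get_image(n); np.savez('pics/'+f+'.npz',**d)
    cv2.imwrite('pics/'+f+'.png',d['color'][:,:,::-1]); return d
def ld(f): return np.load('pics/'+f+'.npz')
def px(d,u,v,z=None):
    r=d['range_z'][int(v),int(u)] if z is None else z
    c=np.linalg.inv(d['K'])@[u,v,1]*r
    return d['R'].T@(c-d['t'])
def ray(d,u,v,h):
    # intersect with plane z=h
    o=-d['R'].T@d['t']; w=d['R'].T@np.linalg.inv(d['K'])@[u,v,1]
    return o+w*(h-o[2])/w[2]
def proj(d,X):
    c=d['R']@np.asarray(X)+d['t']; p=d['K']@c; return p[:2]/p[2]
def cloud(d):
    v,u=np.mgrid[:480,:640]; r=d['range_z']
    c=np.stack([u,v,np.ones_like(u)],-1)@np.linalg.inv(d['K']).T*r[...,None]
    return (c-d['t'])@d['R']
E
python3 - <<'E'
from h import *
s=ctrl.get_state(); print(s['time'],s['position'],s['tool_rot'])
t=snap('top','t0'); d=snap('side','s0')
for x in (t,d): print(-x['R'].T@x['t'], x['R'][2], x['K'][0,0])
E
```

```text
0.0 [0.20357251 0.61666855 0.19366765] [-4.98545600e-01 -3.10158390e+00  2.94763948e-03]
[0.42024606 0.21553195 1.30938187] [ 0.0747001   0.0216615  -0.99697075] 559.5298929489473
[ 0.41719667 -0.49567161  0.54562139] [ 0.0822407   0.85254839 -0.5161373 ] 451.11842509353835
```

View pics/t0.png

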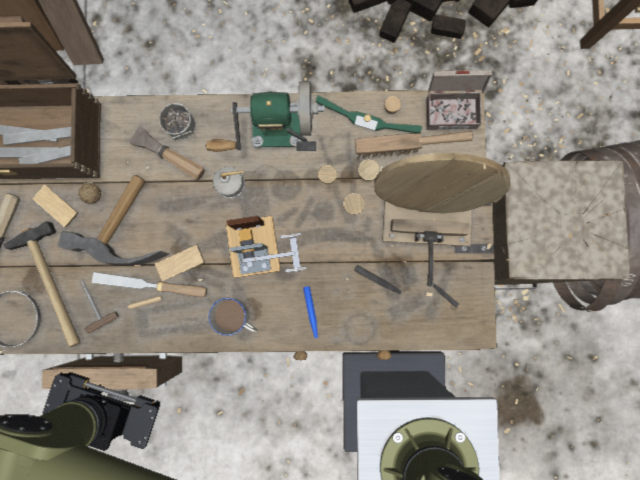

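View pics/s0.png

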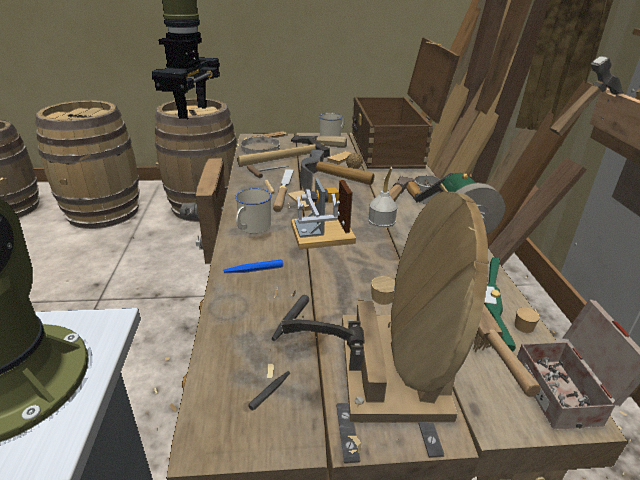

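The top view has three bars: blue at (310,311), excluded by colour, and two dark ones at (377,279) and (446,293). The longer dark one at (377,279) fits "larger in its own colour". The fixture is at about (265,245), the mug at (229,316) and the oil can at (228,182). I'll confirm this in enlarged crops.

Run:
```python
from h import *
t=ld('t0'); s=ld('s0')
a=cv2.resize(t['color'][200:320,205:325],(480,480),interpolation=cv2.INTER_CUBIC)
b=cv2.resize(t['color'][250:310,345:465],(480,240),interpolation=cv2.INTER_CUBIC)
c=cv2.resize(s['color'][170:250,280:360],(320,320),interpolation=cv2.INTER_CUBIC)
im=np.zeros((560,800,3),np.uint8); im[:480,:480]=a; im[:320,480:]=c
im[320:560,320:800]=b
cv2.imwrite('pics/c1.png',im[:,:,::-1])
C=cloud(t)
g=t['color'].astype(int)
for (u0,u1,v0,v1) in ((350,405,258,297),(428,462,278,312)):
    m=np.zeros((480,640),bool); m[v0:v1,u0:u1]=1
    m&=(g.max(-1)<85)
    n,l,st,ce=cv2.connectedComponentsWithStats(m.astype(np.uint8))
    k=1+st[1:,4].argmax(); vv,uu=np.where(l==k)
    P=np.array([ray(t,u,v,.008) for u,v in zip(uu,vv)])[:,:2]; 
    r=cv2.minAreaRect(P.astype(np.float32)*1000); print(st[k],r, np.median(C[l==k],0))
    _,_,V=np.linalg.svd(P-P.mean(0)); q=(P-P.mean(0))@V.T; print(P.mean(0),V[0],q.min(0),q.max(0), P.mean(0)+V[0]*(q[:,0].min()+q[:,0].max())/2)
    for lo in np.linspace(q[:,0].min(),q[:,0].max(),7)[:-1]:
        k=(q[:,0]>=lo)&(q[:,0]<lo+.02); print(round(lo,3),np.ptp(q[k,1]).round(4),end=' ')
    print()
m=np.zeros((480,640),bool); m[205:285,220:310]=1
for lo,hi in ((.01,.03),(.1,.125),(.125,.135),(.135,.18)):
    k=m&(C[...,2]>lo)&(C[...,2]<hi); Q=C[k]; print(lo,k.sum(),cv2.minAreaRect(Q[:,:2].astype(np.float32)*1000))
```

```text
[357 266  44  28 220] ((423.3488464355469, 107.70603942871094), (115.66157531738281, 14.33590030670166), 59.02228546142578) [0.41996609 0.10279181 0.01522719]
[0.42036486 0.10260925] [-0.5208988  -0.85361844] [-0.06375263 -0.00716324] [0.05191952 0.00738271] [0.42344679 0.10765973]
-0.064 0.0041 -0.044 0.012 -0.025 0.0127 -0.006 0.0143 0.013 0.0127 0.033 0.0103 
[434 285  22  21  91] ((386.21820068359375, -44.248390197753906), (65.92146301269531, 8.186592102050781), 43.9099235534668) [ 0.38856268 -0.04227413  0.01092079]
[ 0.38793721 -0.0429993 ] [-0.70164344 -0.71252823] [-0.03087461 -0.00423643] [0.03506663 0.00433443] [ 0.38646656 -0.04449276]
-0.031 0.0083 -0.02 0.0086 -0.009 0.0083 0.002 0.007 0.013 0.0066 0.024 0.0034 
0.01 1531 ((503.6974792480469, 399.468017578125), (129.5115966796875, 111.04418182373047), 7.893287658691406)
0.1 994 ((506.3427734375, 361.78863525390625), (166.93077087402344, 109.44967651367188), 83.32444763183594)
0.125 172 ((505.462158203125, 357.4283447265625), (177.92298889160156, 80.23149108886719), 70.72103118896484)
0.135 80 ((482.9184265136719, 296.56915283203125), (77.96791076660156, 42.41302490234375), 7.740042209625244)
```

View pics/c1.png

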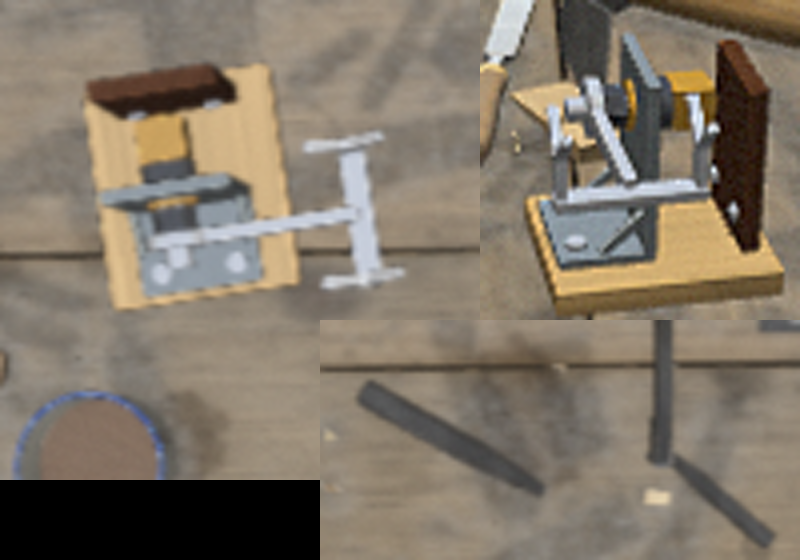

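The crop confirms it. The punch is the larger dark bar, about 116 mm long and tapering toward the lower right, while the other dark bar is only about 66 mm. Fixture x points roughly along world +x, with a yaw of about 8°. Next I'll fit the fixture.

Run:
```python
from h import *
t=ld('t0'); s=ld('s0')
yaw=np.radians(7.9); ex=np.array([np.cos(yaw),np.sin(yaw)]); ey=np.array([-ex[1],ex[0]])
o=np.array([.5,.36])
for nm,d,box in (('top',t,(205,285,220,310)),('side',s,(170,250,285,360))):
    C=cloud(d); g=d['color'].astype(int)
    m=np.zeros((480,640),bool); m[box[0]:box[1],box[2]:box[3]]=1
    fx=(C[...,:2]-o)@ex; fy=(C[...,:2]-o)@ey; z=C[...,2]
    R,G,B=g[...,0],g[...,1],g[...,2]
    brown=(R<130)&(R>B+25)
    brass=(R>150)&(B<90)
    grey=(abs(R-B)<40)
    for n,k in (('wood',m&brown&(z>.112)),('brass',m&brass&(z>.095)),('bracket',m&grey&(z>.118)&(z<.135)&(fy>-.06)),('rims',m&(fy<-.06)&(z>.09))):
        if k.sum()<3: continue
        f=lambda a:np.round(np.percentile(a[k],[0,3,50,97,100])*1000,1)
        print(nm,n,k.sum(),'x',f(fx),'y',f(fy),'z',f(z))
    k=m&(fy<-.06)&(z>.08)
    if nm=='side':
        for a,b in ((-.12,-.07),(-.07,-.03),(-.03,.02)):
            q=k&(fx>a)&(fx<b); print(a,q.sum(),np.percentile(z[q],[50,90,98,100]).round(4), np.percentile(fy[q],[2,98]).round(3),np.percentile(fx[q],[2,98]).round(3))
```

```text
top wood 193 x [13.9 53.1 58.4 64.7 65.5] y [ 3.2  5.6 38.2 69.4 71.2] z [112.3 113.2 120.6 125.2 127. ]
top brass 19 x [-6.8 -6.8 21.3 41.  41.2] y [25.1 25.3 31.1 45.4 46. ] z [105.3 105.5 112.8 119.3 120.3]
top bracket 198 x [-64.6 -61.4   1.5  64.4  65.5] y [-59.9 -57.9  34.   71.5  73.3] z [118.  118.3 127.5 133.1 134.6]
top rims 216 x [-98.9 -98.9 -31.4  11.5  13.2] y [-132.1 -132.1  -66.2  -60.4  -60. ] z [  94.7  101.   106.9 1309.4 1309.4]
side wood 105 x [-199.6 -176.1   60.    67.3   68.3] y [-836.2 -744.1   25.6   65.3   66.6] z [112.2 112.5 119.5 494.8 545.6]
side brass 62 x [-199.6  -36.9   28.6   42.7   44.3] y [-836.2 -124.9   31.6   46.3   49.9] z [104.6 108.8 112.9 188.1 545.6]
side bracket 122 x [-61.1 -60.4   2.9  59.2  67.8] y [-59.8 -59.   15.9  64.2  68.8] z [118.  118.6 126.8 134.1 134.8]
side rims 373 x [-199.6 -199.6  -25.1   14.6   16.7] y [-836.2 -836.2  -70.4  -60.8  -60. ] z [ 95.9  97.8 104.9 545.6 545.6]Traceback (most recent call last):
  File "<stdin>", line 20, in <module>
    return _quantile_unchecked(
        a, q, axis, out, overwrite_input, method, keepdims, weights)
    return _ureduce(a,
                    func=_quantile_ureduce_func,
    ...<5 lines>...
                    overwrite_input=overwrite_input,
                    method=method)
    r = func(a, **kwargs)
    result = _quantile(arr,
                       quantiles=q,
    ...<2 lines>...
                       out=out,
                       weights=wgt)
    slices_having_nans = np.isnan(arr[-1, ...])
                                  ~~~^^^^^^^^^
IndexError: index -1 is out of bounds for axis 0 with size 0
```

```bash
python3 -m inch '[[0,-36,-40,-4,0],[0,-36,-40,0,0],[0,-36,-40,0,0],[0,-36,-40,0,0],[0,-36,-40,0,0]]'
```

```text
time: 0.72
position: [0.3114, 0.3657, 0.1942]
tool_rot: [-0.485, -3.101, 0.01]
ft_force: [0.7, 0.6, -0.0]
grip_width: 0.539
```

```bash
python3 -m inch '[[0,-36,-40,0,0.1],[0,-34,-44,0,0.1],[0,-30,-47,0,0.1],[0,0,0,0,0.18],[0,0,0,0,0.18]]'
cat >> h.py <<'E'
def togo(P,jaw):
    """tool-frame shift (mm) and twist (rad) to reach TCP P with jaw axis at world angle jaw(deg), mod 180"""
    s=ctrl.get_state(); R=Ro.from_rotvec(s['tool_rot']).as_matrix()
    a=np.degrees(np.arctan2(R[1,1],R[0,1])); da=(jaw-a+90)%180-90
    print('t',round(s['time'],2),'pos',s['position'].round(4),'jaw',a.round(1),'tilt',np.degrees(np.arccos(-R[2,2])).round(2),'F',np.round(s['ft_force'],1),'w',round(s['grip_width'],3),'j7',s['joint_positions'][6].round(2))
    print('shift',(R.T@(np.array(P)-s['position'])*1000).round(1),'twist',-np.radians(da).round(3),'or',(-np.radians(da)+np.pi*np.sign(da)).round(3))
E
python3 -c "
from h import *
togo([.4234,.1077,.15],-31.4)"
```

```text
time: 1.35
position: [0.3516, 0.1959, 0.1937]
tool_rot: [-1.5, -2.758, 0.011]
ft_force: [-0.1, -0.0, -0.2]
grip_width: 0.502
t 1.35 pos [0.3516 0.1959 0.1937] jaw 32.9 tilt 0.43 F [-0.1 -0.  -0.2] w 0.502 j7 -0.04
shift [-113.    12.6   43.8] twist 1.123 or -2.019
```

```bash
python3 -m inch '[[0,-56,6,0,0],[0,-56,6,0,0],[0,0,0,6,0.186],[0,0,0,6,0.186],[0,0,0,6,0.186]]'>/dev/null;  python3 -m inch '[[0,0,0,6,0.186],[0,0,0,6,0.186],[0,0,0,6,0.186],[0,0,0,0,0],[0,0,0,0,0]]'
python3 - <<'E'
from h import *
togo([.4234,.1077,.08],-31.4)
d=snap('wrist','w1'); print(proj(d,[.4234,.1077,.008]),-d['R'].T@d['t'])
E
```

```text
time: 2.6
position: [0.4222, 0.1035, 0.1544]
tool_rot: [2.735, 1.542, -0.017]
ft_force: [-0.2, -0.4, 1.0]
grip_width: 0.499
t 2.6 pos [0.4222 0.1035 0.1544] jaw -31.2 tilt 0.62 F [-0.2 -0.4  1. ] w 0.499 j7 -0.88
shift [ 5.  -0.9 74.3] twist 0.004 or -3.138
[316.18815836 207.94937318] [0.46736609 0.17463154 0.34353762]
```

View pics/w1.png

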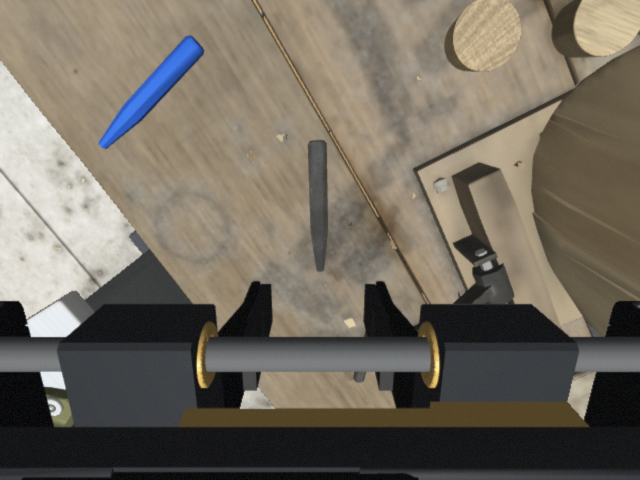

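The wrist view shows the punch upright from its blunt end at (317,141) to its tip at (320,270), with its middle near (318,206). It lies square to the jaws.

Run:
```python
from h import *
d=ld('w1'); a=ray(d,317,142,.008); b=ray(d,320,270,.006); c=(a+b)/2; v=(a-b)[:2]
print(a,b,c,np.linalg.norm(v),np.degrees(np.arctan2(v[1],v[0])))
ang=np.degrees(np.arctan2(v[1],v[0]))
togo([c[0],c[1],-.005],ang-90)
```

```text
[0.45409892 0.15686349 0.008     ] [0.39457752 0.05327418 0.006     ] [0.42433822 0.10506883 0.007     ] 0.1194719334354488 60.11875007217422
t 2.65 pos [0.4222 0.1035 0.1544] jaw -31.2 tilt 0.62 F [-0.2  0.3  0.1] w 0.5 j7 -0.88
shift [  4.    1.7 159.3] twist -0.023 or 3.119
```

```bash
python3 -m inch '[[0,4,1.5,48,-0.02],[0,0,0,48,0],[0,0,0,30,0],[0,0,0,10,0],[0,0,0,0,0]]'
python3 -c "
from h import *
togo([.4243,.1051,.003],-29.9)"
```

```text
time: 3.28
position: [0.4278, 0.107, 0.0178]
tool_rot: [2.712, 1.582, -0.006]
ft_force: [0.1, 0.5, 0.2]
grip_width: 0.503
t 3.27 pos [0.4278 0.107  0.0178] jaw -29.5 tilt 0.24 F [0.1 0.5 0.2] w 0.503 j7 -0.81
shift [-3.3 -2.1 14.9] twist 0.007 or -3.134
```

```bash
python3 -m inch '[[0,-3,-2,13,0],[0,0,0,1,0],[-1,0,0,0,0],[-1,0,0,0,0],[-1,0,0,0,0]]' 40; python3 -m inch '[[-1,0,0,0,0],[-1,0,0,0,0],[-1,0,0,-20,0],[-1,0,0,-50,0],[-1,0,0,-50,0]]'
python3 -c "
from h import *
togo([.4829,.2940,.22],97.9)"
```

```text
time: 3.9
position: [0.4274, 0.1065, 0.0064]
tool_rot: [2.711, 1.583, 0.005]
ft_force: [0.5, 0.5, 0.2]
grip_width: 0.249
time: 4.53
position: [0.4236, 0.1053, 0.1257]
tool_rot: [2.711, 1.583, -0.01]
ft_force: [1.8, 1.2, 1.2]
grip_width: 0.005
t 4.53 pos [0.4236 0.1053 0.1257] jaw -29.4 tilt 0.39 F [1.8 1.2 1.2] w 0.005 j7 -0.85
shift [192.9 -41.3 -95.6] twist 0.919 or -2.223
```

```bash
python3 -m inch '[[0,0,0,-30,0],[0,0,0,0,0]]' | head -1
python3 - <<'E'
from h import *
togo([.4243,.1051,.003],-29.9)
d=snap('wrist','w2')
E
```

```text
time: 4.78
t 4.78 pos [0.4263 0.1064 0.1607] jaw -29.4 tilt 0.18 F [-0.3 -0.3 -0.1] w 0.154 j7 -0.86
shift [ -2.1  -1.6 157.6] twist 0.008 or -3.134
```

View pics/w2.png

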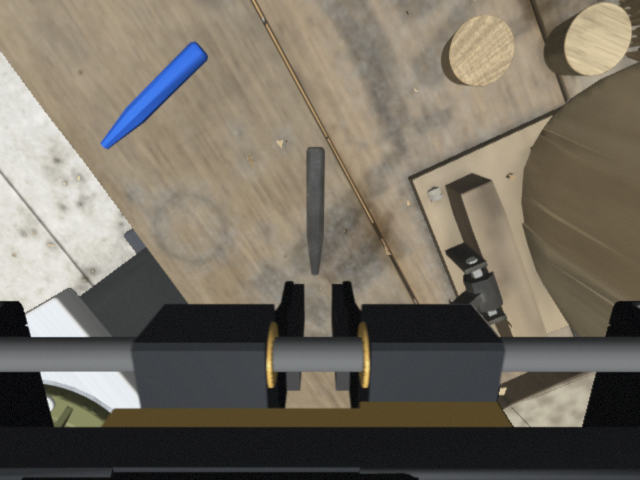

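The punch is still on the bench, now from (315,148) to (315,273), so the grip slipped because the tips were too high. I'll retry lower and wait longer for the close.

```bash
python3 - <<'E'
from h import *
d=ld('w2'); a=ray(d,315.5,148,.008); b=ray(d,315.5,274,.006); c=(a+b)/2; v=(a-b)[:2]
ang=np.degrees(np.arctan2(v[1],v[0])); print(c,np.linalg.norm(v),ang)
togo([c[0],c[1],0.0],ang-90)
E
python3 -m inch '[[-0.3,0,0,50,0],[-0.3,0,0,50,0],[-0.3,0,0,30,0],[-0.3,0,0,0,0],[-0.3,0,0,0,0]]'
python3 -c "
from h import *
togo([.4243,.1051,.001],-29.9)"
```

```text
[0.42455744 0.10492178 0.007     ] 0.12043508308154979 60.408212473468986
t 4.83 pos [0.4253 0.106  0.1592] jaw -29.4 tilt 0.14 F [ 0.7 -0.4  0.7] w 0.19 j7 -0.86
shift [ -1.   -0.4 159.2] twist 0.003 or -3.139
time: 5.45
position: [0.4217, 0.1042, 0.0216]
tool_rot: [2.712, 1.583, -0.012]
ft_force: [-0.2, 0.3, 1.0]
grip_width: 0.352
t 5.45 pos [0.4217 0.1042 0.0216] jaw -29.5 tilt 0.45 F [-0.2  0.3  1. ] w 0.352 j7 -0.81
shift [ 2.2  1.9 20.6] twist 0.008 or -3.134
```

```bash
python3 -m inch '[[-0.3,2,2,10,0],[-0.3,0,0,7,0],[-0.3,0,0,3,0],[-0.3,0,0,0,0]]'
python3 -c "
from h import *
togo([.4243,.1051,.001],-29.9)"
```

```text
time: 5.95
position: [0.4267, 0.1059, 0.0027]
tool_rot: [2.711, 1.583, -0.004]
ft_force: [0.6, 0.0, -0.9]
grip_width: 0.348
t 5.95 pos [0.4267 0.1059 0.0027] jaw -29.5 tilt 0.19 F [ 0.6  0.  -0.9] w 0.348 j7 -0.8
shift [-1.9 -1.7  1.7] twist 0.008 or -3.134
```

```bash
python3 -m inch '[[-0.3,-1,-1,2,0],[-0.3,0,0,0,0],[-1,0,0,0,0],[-1,0,0,0,0],[-1,0,0,0,0]]' 40; python3 -m inch '[[-1,0,0,0,0],[-1,0,0,0,0],[-1,0,0,0,0]]'
python3 -c "
from h import *
for i in range(3): togo([.4243,.1051,.001],-29.9)"
```

```text
time: 6.58
position: [0.4258, 0.1057, 0.0013]
tool_rot: [2.711, 1.583, -0.002]
ft_force: [0.0, 0.6, 0.2]
grip_width: 0.094
time: 6.95
position: [0.4258, 0.1057, 0.0013]
tool_rot: [2.711, 1.583, -0.002]
ft_force: [-0.4, -1.0, -0.2]
grip_width: 0.008
t 6.95 pos [0.4258 0.1057 0.0013] jaw -29.5 tilt 0.14 F [-0.4 -1.  -0.2] w 0.008 j7 -0.8
shift [-1.3 -1.   0.3] twist 0.008 or -3.134
t 6.95 pos [0.4258 0.1057 0.0013] jaw -29.5 tilt 0.14 F [-0.4 -1.  -0.2] w 0.008 j7 -0.8
shift [-1.3 -1.   0.3] twist 0.008 or -3.134
t 6.95 pos [0.4258 0.1057 0.0013] jaw -29.5 tilt 0.14 F [-0.4 -1.  -0.2] w 0.008 j7 -0.8
shift [-1.3 -1.   0.3] twist 0.008 or -3.134
```

Run:
```python
from h import *
d=snap('wrist','w3'); s=ctrl.get_state()
print(proj(d,s['position']), proj(d,[.4245,.105,.008]))
e=snap('side','s3'); print(proj(e,s['position']),proj(e,[.4245,.105,.008]))
im=np.hstack([cv2.resize(d['color'],(400,300)),cv2.resize(e['color'][200:350,200:400],(400,300))])
cv2.imwrite('pics/c3.png',im[:,:,::-1])
```

```text
[316.13187504 278.35950204] [314.51129799 285.72126612]
[290.18946571 320.61851776] [289.37659871 318.03051544]
```

View pics/c3.png

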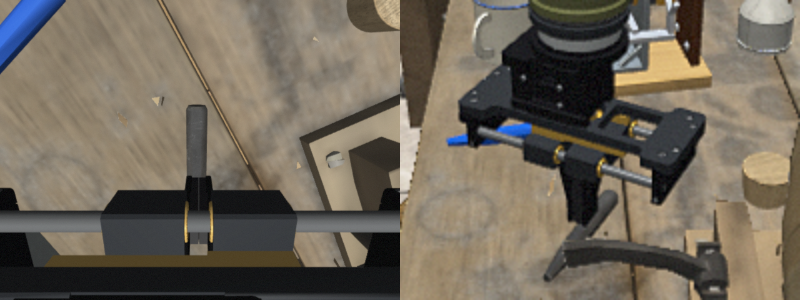

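Run:
```python
from h import *
d=ld('w3'); e=ld('s3')
C=cloud(d); print('wrist bench z',np.median(C[20:120,120:220,2]), 'punch', C[180:270:15,312,:].round(3).tolist())
C=cloud(e); print('side bench',np.median(C[300:320,330:350,2]))
for v in range(290,326,3): print(v,[tuple((C[v,u]*1000).round().astype(int).tolist()) for u in (286,290,294,298)])
im=cv2.resize(e['color'][270:345,255:330],(600,600),interpolation=cv2.INTER_CUBIC)
cv2.imwrite('pics/c4.png',im[:,:,::-1])
```

```text
wrist bench z -0.00037828689568898287 punch [[0.452, 0.155, 0.016], [0.448, 0.149, 0.016], [0.444, 0.142, 0.015], [0.441, 0.136, 0.016], [0.437, 0.13, 0.017], [0.433, 0.123, 0.015]]
side bench 9.293672584665212e-05
290 [(420, 99, 75), (426, 97, 76), (432, 61, 104), (438, 60, 105)]
293 [(420, 100, 68), (426, 96, 71), (433, 92, 74), (440, 102, 65)]
296 [(419, 101, 60), (426, 97, 64), (433, 93, 67), (440, 106, 56)]
299 [(419, 100, 55), (426, 96, 58), (433, 90, 63), (440, 111, 45)]
302 [(419, 101, 48), (426, 96, 51), (433, 94, 53), (440, 109, 40)]
305 [(419, 102, 41), (426, 96, 45), (433, 96, 45), (440, 111, 32)]
308 [(419, 103, 33), (426, 96, 38), (433, 95, 39), (440, 123, 15)]
311 [(419, 135, -1), (426, 96, 31), (433, 97, 30), (440, 117, 13)]
314 [(419, 126, -1), (426, 106, 16), (433, 107, 15), (440, 117, 6)]
317 [(419, 99, 16), (426, 97, 18), (433, 103, 12), (440, 117, -1)]
320 [(418, 7, 92), (424, 3, 95), (430, 2, 96), (436, 2, 95)]
323 [(418, 0, 93), (424, -1, 94), (430, -4, 96), (435, -4, 96)]
```

View pics/c4.png

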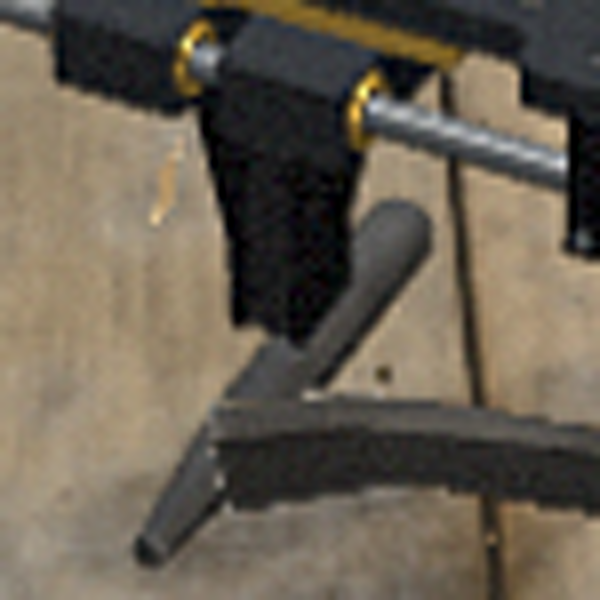

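The side crop shows the shut fingertips around (290,312), stopping just above the punch at a height of about 25 mm. The reported z is therefore low by roughly 20 mm. I'll open and go down in small steps, watching the force.

```bash
python3 -m inch '[[-0.3,0,0,0,0],[-0.3,0,0,0,0],[-0.3,0,0,0,0],[-0.3,0,0,0,0],[-0.3,0,0,6,0]]'; python3 -m inch '[[-0.3,0,0,5,0],[-0.3,0,0,0,0]]'
python3 - <<'E'
from h import *
togo([.4243,.1051,.001],-29.9)
e=snap('side','s4')
im=cv2.resize(e['color'][270:345,255:330],(600,600),interpolation=cv2.INTER_CUBIC)
cv2.imwrite('pics/c5.png',im[:,:,::-1])
E
```

```text
time: 7.68
position: [0.4263, 0.1059, -0.0046]
tool_rot: [2.711, 1.583, -0.0]
ft_force: [0.5, 0.5, 0.4]
grip_width: 0.342
time: 7.92
position: [0.4255, 0.1056, -0.0107]
tool_rot: [2.711, 1.583, -0.003]
ft_force: [0.3, -1.0, 0.3]
grip_width: 0.349
t 7.92 pos [ 0.4255  0.1056 -0.0107] jaw -29.5 tilt 0.16 F [ 0.3 -1.   0.3] w 0.349 j7 -0.79
shift [ -1.1  -0.8 -11.7] twist 0.008 or -3.134
```

View pics/c5.png

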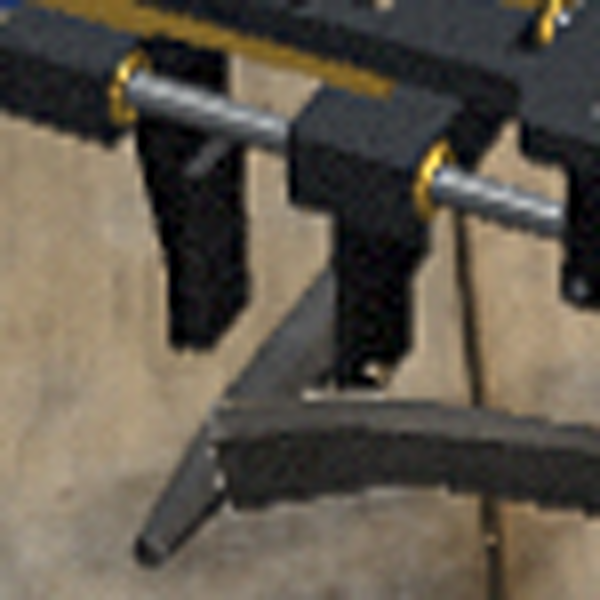

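The fingers now straddle the punch, with tips at about (279,313) and (300,318) still roughly 12 mm off the bench and no contact force. I'll keep lowering.

```bash
python3 -m inch '[[-0.3,0,0,5,0],[-0.3,0,0,1,0]]';python3 - <<'E'
from h import *
e=snap('side','s5'); C=cloud(e); dk=e['color'].max(-1)<40
# lowest dark finger pixels
m=np.zeros((480,640),bool); m[285:325,268:312]=1; k=m&dk&(C[...,1]<.2)&(C[...,1]>.05)
for a,b in ((268,287),(294,310)):
    q=k.copy(); q[:,:a]=0; q[:,b:]=0; P=C[q]; i=P[:,2].argsort()[:8]; print((P[i]*1000).round())
E
```

```text
time: 8.22
position: [0.4259, 0.1057, -0.0168]
tool_rot: [2.711, 1.583, -0.002]
ft_force: [-0.0, 1.0, -0.5]
grip_width: 0.353
[[403. 108.  14.]
 [410. 107.  14.]
 [417. 120.  14.]
 [405. 107.  14.]
 [408. 107.  14.]
 [407. 106.  15.]
 [408. 108.  15.]
 [405. 108.  16.]]
[[436. 109.   9.]
 [434. 105.  10.]
 [448.  95.  14.]
 [452. 101.  17.]
 [448.  93.  18.]
 [450.  95.  18.]
 [452. 100.  20.]
 [437.  92.  22.]]
```

```bash
python3 -m inch '[[-0.3,0,0,4,0],[-0.3,0,0,1,0]]'|tail -4; python3 -m inch '[[-0.3,0,0,4,0],[-0.3,0,0,0,0]]'
```

```text
position: [0.4261, 0.1057, -0.022]
tool_rot: [2.711, 1.583, -0.001]
ft_force: [-0.5, -0.3, -0.5]
grip_width: 0.352
time: 8.78
position: [0.4261, 0.1057, -0.0263]
tool_rot: [2.711, 1.583, -0.001]
ft_force: [-0.1, -0.5, -0.1]
grip_width: 0.346
```

```bash
python3 -m inch '[[-1,0,0,0,0],[-1,0,0,0,0],[-1,0,0,0,0],[-1,0,0,0,0],[-1,0,0,0,0]]' 40|tail -2; python3 -m inch '[[-1,0,0,0,0],[-1,0,0,0,0]]'
python3 - <<'E'
from h import *
e=snap('side','s6'); C=cloud(e); dk=e['color'].max(-1)<40
m=np.zeros((480,640),bool); m[285:335,268:312]=1; k=m&dk&(C[...,1]<.2)&(C[...,1]>.05)
P=C[k]; i=P[:,2].argsort()[:12]; print((P[i]*1000).round().tolist())
E
```

```text
ft_force: [0.3, 0.9, -0.6]
grip_width: 0.179
time: 9.65
position: [0.4257, 0.1059, -0.0263]
tool_rot: [2.712, 1.583, -0.002]
ft_force: [-1.8, 1.1, 0.4]
grip_width: 0.181
[[408.0, 105.0, 6.0], [410.0, 104.0, 9.0], [445.0, 105.0, 10.0], [412.0, 104.0, 10.0], [408.0, 104.0, 10.0], [413.0, 104.0, 10.0], [412.0, 105.0, 11.0], [413.0, 105.0, 11.0], [410.0, 104.0, 12.0], [415.0, 103.0, 13.0], [413.0, 106.0, 13.0], [419.0, 108.0, 13.0]]
```

Gripped, with a width of 0.181, which is 15.7 mm. Lifting and carrying it over the notches.

```bash
python3 -m inch '[[-1,0,0,-15,0],[-1,0,0,-50,0],[-1,0,0,-60,0],[-1,0,0,-60,0],[-1,0,0,-30,0]]' ; python3 -m inch '[[-1,0,0,0,0.18],[-1,0,0,0,0.18],[-1,0,0,0,0.18],[-1,0,0,0,0.18],[-1,0,0,0,0.18]]'
python3 -c "
from h import *
togo([.4829,.2940,.19],97.9)"
```

```text
time: 10.32
position: [0.4228, 0.1043, 0.1951]
tool_rot: [2.712, 1.58, -0.012]
ft_force: [1.0, 1.0, -2.5]
grip_width: 0.18
time: 10.95
position: [0.4239, 0.1033, 0.2027]
tool_rot: [3.133, 0.195, 0.006]
ft_force: [0.2, 1.0, -4.0]
grip_width: 0.177
t 10.95 pos [0.4239 0.1033 0.2027] jaw -82.9 tilt 0.27 F [ 0.2  1.  -4. ] w 0.177 j7 -1.79
shift [  82.2 -182.    12.5] twist -0.014 or 3.128
```

```bash
python3 -m inch '[[-1,20,-45,0,0],[-1,20,-45,0,0],[-1,20,-45,0,0],[-1,20,-45,0,0],[-1,0,0,0,0]]' >/dev/null
python3 - <<'E'
from h import *
togo([.4829,.2940,.16],97.9)
t=snap('top','t5'); s=snap('side','s5b'); w=snap('wrist','w5')
a=cv2.resize(t['color'][200:320,205:325],(300,300),interpolation=cv2.INTER_CUBIC)
c=cv2.resize(s['color'][130:250,260:380],(500,500),interpolation=cv2.INTER_CUBIC)
im=np.zeros((600,800,3),np.uint8); im[:300,:300]=a; im[:500,300:]=c; im[300:525,:300]=cv2.resize(w['color'],(300,225))
cv2.imwrite('pics/c6.png',im[:,:,::-1])
E
```

```text
t 11.57 pos [0.4828 0.2943 0.206 ] jaw -83.3 tilt 0.4 F [-0.8 -1.2 -2.2] w 0.175 j7 -2.04
shift [-0.3  0.2 46. ] twist -0.021 or 3.121
```

View pics/c6.png

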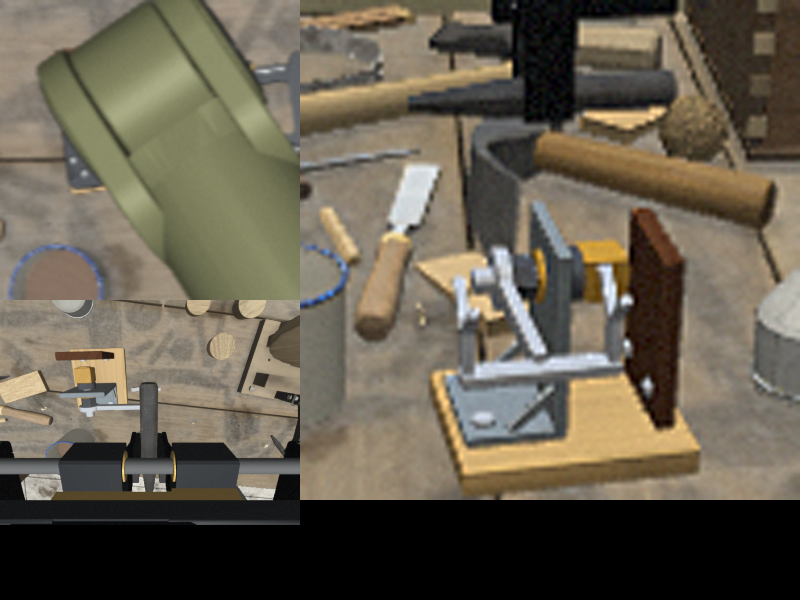

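The punch hangs level over the fixture, from its tip at crop (410,103) to its blunt end at (675,85). The post prongs are visible at crop (460,280), (472,315), (606,268) and (627,300). I'll register the punch and posts from range data.

Run:
```python
from h import *
yaw=np.radians(7.9); ex=np.array([np.cos(yaw),np.sin(yaw)]); ey=np.array([-ex[1],ex[0]]); o=np.array([.5236,.4006])
F=lambda C:np.dstack([(C[...,:2]-o)@ex,(C[...,:2]-o)@ey,C[...,2]])*1000
for n,box in (('s5b',(185,225,290,345)),('t0',(225,280,275,310)),('w5',(0,480,0,640))):
    d=ld(n); f=F(cloud(d)); m=np.zeros((480,640),bool); m[box[0]:box[1],box[2]:box[3]]=1
    br=d['color'].min(-1)>110
    for a,b in ((-102,-80),(-80,-30),(-30,-5)):
        k=m&br&(f[...,0]>a)&(f[...,0]<b)&(f[...,1]<-70)&(f[...,1]>-140)&(f[...,2]>70)&(f[...,2]<170)
        if k.sum()<2: print(n,'none');continue
        Q=f[k]; i=Q[:,2].argsort()[::-1]; print(n,a,k.sum(),'top',Q[i[:5]].round().tolist(),'med',np.median(Q,0).round(1),'y',np.percentile(Q[:,1],[3,97]).round(),'x',np.percentile(Q[:,0],[3,97]).round())
for n,box in (('s5b',(140,170,280,425)),('w5',(250,330,280,350))):
    d=ld(n); f=F(cloud(d)); m=np.zeros((480,640),bool); m[box[0]:box[1],box[2]:box[3]]=1
    k=m&(f[...,2]>.2*1000)&(f[...,2]<275)&(f[...,1]<-70)&(f[...,1]>-130)&(abs(f[...,0]+55)<75)&(d['color'].max(-1)>45)
    Q=f[k]; print(n,'punch',k.sum(),np.percentile(Q,[2,50,98],axis=0).round(1).tolist())
    for a in range(-120,20,20):
        q=Q[(Q[:,0]>a)&(Q[:,0]<a+20)]
        if len(q)>2: print(a,np.median(q,0).round(1), np.percentile(q[:,2],[5,95]).round())
```

```text
s5b -102 65 top [[-88.0, -119.0, 146.0], [-88.0, -121.0, 145.0], [-86.0, -117.0, 145.0], [-86.0, -120.0, 144.0], [-85.0, -80.0, 143.0]] med [-87.8 -99.9 131.5] y [-120.  -83.] x [-91. -81.]
s5b -80 118 top [[-52.0, -102.0, 111.0], [-51.0, -76.0, 111.0], [-53.0, -75.0, 111.0], [-50.0, -102.0, 111.0], [-55.0, -96.0, 111.0]] med [ -53.8 -101.7  104.3] y [-109.  -76.] x [-78. -31.]
s5b -30 64 top [[-15.0, -119.0, 146.0], [-17.0, -119.0, 146.0], [-14.0, -122.0, 145.0], [-15.0, -120.0, 144.0], [-18.0, -83.0, 144.0]] med [-17.3 -97.4 131.8] y [-120.  -83.] x [-29. -13.]
t0 -102 88 top [[-94.0, -114.0, 148.0], [-90.0, -117.0, 148.0], [-92.0, -79.0, 146.0], [-93.0, -81.0, 146.0], [-88.0, -117.0, 146.0]] med [-89.9 -97.6 133.5] y [-117.  -78.] x [-94. -81.]
t0 -80 192 top [[-56.0, -86.0, 114.0], [-58.0, -72.0, 114.0], [-51.0, -95.0, 113.0], [-52.0, -91.0, 113.0], [-54.0, -88.0, 113.0]] med [-54.9 -97.1 106.1] y [-105.  -73.] x [-78. -32.]
t0 -30 93 top [[-18.0, -115.0, 148.0], [-21.0, -79.0, 148.0], [-17.0, -113.0, 147.0], [-20.0, -113.0, 147.0], [-17.0, -81.0, 147.0]] med [-20.5 -98.1 132.1] 
[... 271 characters left out ...]
20.0, 146.0], [-18.0, -119.0, 146.0], [-19.0, -119.0, 146.0], [-18.0, -120.0, 146.0]] med [-16.9 -87.5 142.5] y [-122.  -80.] x [-20. -14.]
s5b punch 307 [[-107.5, -118.5, 232.6], [-36.2, -106.6, 245.2], [4.6, -98.5, 249.5]]
-120 [-105.3 -103.2  243.3] [236. 245.]
-100 [ -89.6 -104.6  244.6] [235. 247.]
-80 [ -70.7 -105.9  246.4] [233. 249.]
-60 [ -43.3 -119.5  250.5] [235. 271.]
-40 [ -29.9 -108.1  246. ] [235. 249.]
-20 [  -9.8 -107.8  245.7] [233. 249.]
0 [   3.3 -108.9  244.7] [236. 249.]
w5 punch 2911 [[-60.2, -112.7, 243.8], [-41.2, -105.0, 248.0], [-24.2, -97.3, 249.8]]
-80 [ -60.7 -106.5  246.2] [244. 249.]
-60 [ -49.3 -104.8  248. ] [244. 249.]
-40 [ -31.5 -105.2  248.2] [245. 250.]
```

```bash
python3 -m inch '[[-1,-1,-3,30,-0.02],[-1,0,0,30,0],[-1,0,0,20,0],[-1,0,0,0,0],[-1,0,0,0,0]]' >/dev/null
python3 - <<'E'
from h import *
togo([.4837,.2968,.112],97.9)
yaw=np.radians(7.9); ex=np.array([np.cos(yaw),np.sin(yaw)]); ey=np.array([-ex[1],ex[0]]); o=np.array([.5236,.4006])
for n in ('side','wrist'):
    d=snap(n,n+'7'); C=cloud(d); f=np.dstack([(C[...,:2]-o)@ex,(C[...,:2]-o)@ey,C[...,2]])*1000
    c=d['color']; k=(c.max(-1)>45)&(c.max(-1)<110)&(f[...,1]<-85)&(f[...,1]>-125)&(abs(f[...,0]+55)<75)&(f[...,2]>140)&(f[...,2]<185)
    Q=f[k]; print(n,k.sum(),np.percentile(Q,[1,99],axis=0).round(1).tolist())
    for a in range(-120,20,20):
        q=Q[(Q[:,0]>a)&(Q[:,0]<a+20)]
        if len(q)>4: print(a,np.percentile(q,[5,50,95],axis=0)[:,1:].round().tolist())
E
```

```text
t 12.35 pos [0.4852 0.2838 0.1288] jaw -83.1 tilt 0.73 F [ 0.2  0.5 -1.5] w 0.174 j7 -2.02
shift [ -0.1 -13.2  16.7] twist -0.018 or 3.124
side 276 [[-110.9, -121.5, 142.7], [6.2, -104.7, 172.3]]
-120 [[-114.0, 158.0], [-112.0, 166.0], [-108.0, 167.0]]
-100 [[-117.0, 158.0], [-113.0, 167.0], [-107.0, 170.0]]
-80 [[-118.0, 158.0], [-114.0, 169.0], [-109.0, 171.0]]
-40 [[-119.0, 157.0], [-115.0, 169.0], [-108.0, 172.0]]
-20 [[-119.0, 148.0], [-116.0, 169.0], [-109.0, 172.0]]
0 [[-119.0, 163.0], [-116.0, 169.0], [-107.0, 171.0]]
wrist 6725 [[-103.5, -119.3, 164.5], [5.8, -103.3, 172.7]]
-120 [[-114.0, 165.0], [-110.0, 167.0], [-106.0, 168.0]]
-100 [[-116.0, 166.0], [-110.0, 168.0], [-105.0, 170.0]]
-80 [[-118.0, 167.0], [-111.0, 170.0], [-104.0, 172.0]]
-60 [[-118.0, 167.0], [-111.0, 170.0], [-103.0, 172.0]]
-40 [[-118.0, 167.0], [-111.0, 171.0], [-104.0, 172.0]]
-20 [[-119.0, 167.0], [-112.0, 171.0], [-104.0, 172.0]]
0 [[-119.0, 164.0], [-111.0, 170.0], [-105.0, 172.0]]
```

```bash
python3 -m inch '[[-1,-1,-10,0,-0.02],[-1,0,0,0,0],[-1,0,0,8,0],[-1,0,0,0,0]]' >/dev/null
cat >> h.py <<'E'
def punch(n,zlo,zhi,ylo=-125,yhi=-80,f_='tmp'):
    yaw=np.radians(7.9); ex=np.array([np.cos(yaw),np.sin(yaw)]); ey=np.array([-ex[1],ex[0]]); o=np.array([.5236,.4006])
    d=snap(n,f_); C=cloud(d); f=np.dstack([(C[...,:2]-o)@ex,(C[...,:2]-o)@ey,C[...,2]])*1000
    c=d['color']; k=(c.max(-1)>45)&(c.max(-1)<110)&(f[...,1]<yhi)&(f[...,1]>ylo)&(abs(f[...,0]+55)<75)&(f[...,2]>zlo)&(f[...,2]<zhi)
    Q=f[k]; print(n,k.sum(),np.percentile(Q,[1,99],axis=0).round(1).tolist())
    for a in range(-120,20,20):
        q=Q[(Q[:,0]>a)&(Q[:,0]<a+20)]
        if len(q)>4: print(a,np.percentile(q,[5,50,95],axis=0)[:,1:].round().tolist())
E
python3 - <<'E'
from h import *
togo([.4837,.2968,.112],97.9)
punch('wrist',140,175)
E
```

```text
t 12.95 pos [0.4835 0.2958 0.1219] jaw -81.8 tilt 0.84 F [ 0.9 -0.  -2.8] w 0.177 j7 -2.02
shift [ 0.2 -1.   9.9] twist 0.005 or -3.136
wrist 6806 [[-103.5, -106.5, 153.4], [5.7, -90.4, 166.0]]
-120 [[-104.0, 157.0], [-99.0, 160.0], [-95.0, 161.0]]
-100 [[-104.0, 159.0], [-99.0, 161.0], [-94.0, 163.0]]
-80 [[-106.0, 160.0], [-99.0, 163.0], [-92.0, 165.0]]
-60 [[-106.0, 160.0], [-99.0, 164.0], [-91.0, 165.0]]
-40 [[-106.0, 160.0], [-98.0, 164.0], [-92.0, 165.0]]
-20 [[-106.0, 160.0], [-98.0, 164.0], [-91.0, 166.0]]
0 [[-105.0, 158.0], [-98.0, 163.0], [-91.0, 166.0]]
```

```bash
python3 -m inch '[[-1,0,0,8,0],[-1,0,0,0,0],[-1,0,0,7,0],[-1,0,0,0,0]]' >/dev/null
python3 - <<'E'
from h import *
togo([.4837,.2968,.103],97.9)
punch('wrist',125,160)
E
```

```text
t 13.5 pos [0.4842 0.2954 0.106 ] jaw -81.8 tilt 0.87 F [-0.7 -0.1 -2.3] w 0.177 j7 -2.02
shift [-0.4 -1.4  3. ] twist 0.004 or -3.137
wrist 6907 [[-102.8, -111.9, 135.0], [6.3, -88.8, 150.1]]
-120 [[-104.0, 142.0], [-100.0, 144.0], [-96.0, 145.0]]
-100 [[-105.0, 143.0], [-100.0, 145.0], [-94.0, 147.0]]
-80 [[-106.0, 144.0], [-99.0, 147.0], [-92.0, 149.0]]
-60 [[-107.0, 144.0], [-99.0, 148.0], [-92.0, 149.0]]
-40 [[-106.0, 144.0], [-99.0, 148.0], [-92.0, 149.0]]
-20 [[-107.0, 141.0], [-99.0, 148.0], [-91.0, 150.0]]
0 [[-106.0, 143.0], [-99.0, 148.0], [-92.0, 150.0]]
```

```bash
python3 -m inch '[[-1,0,0,4,0],[-1,0,0,0,0]]' | grep -E 'pos|force';  python3 -m inch '[[-0.35,0,0,0,0],[-0.35,0,0,0,0],[-0.35,0,0,0,0],[-0.35,0,0,0,0],[-0.35,0,0,0,0]]'
python3 - <<'E'
from h import *
punch('wrist',95,160)
E
```

```text
position: [0.4851, 0.2949, 0.1027]
ft_force: [0.0, -0.3, -1.9]
time: 14.42
position: [0.4862, 0.2968, 0.1047]
tool_rot: [-3.133, -0.224, -0.031]
ft_force: [0.5, -0.4, 0.1]
grip_width: 0.321
wrist 5581 [[-108.9, -116.7, 105.9], [6.7, -94.3, 133.3]]
-120 [[-111.0, 109.0], [-107.0, 111.0], [-103.0, 113.0]]
-100 [[-116.0, 96.0], [-100.0, 104.0], [-98.0, 114.0]]
-80 [[-113.0, 111.0], [-106.0, 116.0], [-100.0, 118.0]]
-60 [[-115.0, 112.0], [-107.0, 117.0], [-100.0, 120.0]]
-40 [[-115.0, 112.0], [-108.0, 117.0], [-100.0, 119.0]]
-20 [[-116.0, 112.0], [-107.0, 118.0], [-100.0, 120.0]]
0 [[-116.0, 112.0], [-108.0, 118.0], [-101.0, 120.0]]
```

The punch dropped with the arm to z ≈ 111 mm and y ≈ -107, matching +0.24 rad. Retreating upward and over the head.

```bash
python3 -m inch '[[-0.35,0,0,-30,0],[-0.35,0,0,-50,0],[-0.35,0,0,-30,0],[-0.1,27,-50,0,0],[-0.1,27,-50,0,0]]' |grep -E 'pos'; python3 -m inch '[[-0.1,0,0,0,0],[-0.1,0,0,0,0]]' |grep -E 'pos'
python3 - <<'E'
from h import *
togo([.5246,.4007,.16],97.9)
w=snap('wrist','w8'); s=snap('side','s8'); print(proj(w,[.5246,.4007,.113]))
im=np.zeros((480,800,3),np.uint8); im[:360,:480]=cv2.resize(w['color'],(480,360)); im[:320,480:]=cv2.resize(s['color'][160:240,280:360],(320,320),interpolation=cv2.INTER_CUBIC)
cv2.imwrite('pics/c8.png',im[:360,:,::-1])
E
```

```text
position: [0.5256, 0.4008, 0.2209]
position: [0.5248, 0.4045, 0.2188]
t 15.35 pos [0.5248 0.4045 0.2188] jaw -82.0 tilt 1.12 F [ 0.3 -0.1 -0.5] w 0.448 j7 -2.12
shift [-1.9  3.6 58.7] twist 0.002 or -3.14
[321.27716745 230.2065577 ]
```

View pics/c8.png

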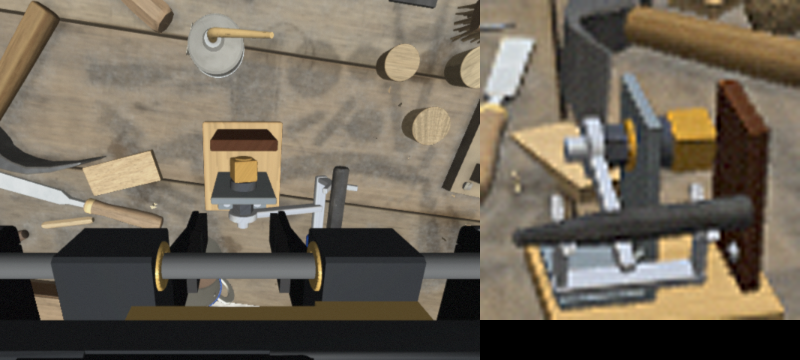

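The wrist view shows the brass head at crop (243,170) between the plates, with the punch lying in both notches at right. The side view shows the arm sunk under it. I'll measure the brass head before reaching in.

```bash
cat >> h.py <<'E'
def head(f_,n='wrist'):
    yaw=np.radians(7.9); ex=np.array([np.cos(yaw),np.sin(yaw)]); ey=np.array([-ex[1],ex[0]]); o=np.array([.5236,.4006])
    d=ld(f_); C=cloud(d); f=np.dstack([(C[...,:2]-o)@ex,(C[...,:2]-o)@ey,C[...,2]])*1000
    c=d['color'].astype(int); k=(c[...,0]>120)&(c[...,2]<c[...,0]*.5)&(abs(f[...,0])<20)&(abs(f[...,1])<25)&(f[...,2]>80)&(f[...,2]<125)
    Q=f[k]; print(f_,k.sum(),np.percentile(Q,[2,50,98],axis=0).round(1).tolist())
    q=Q[Q[:,2]>100]; A=np.c_[q[:,1],np.ones(len(q))]
    for a in range(-22,22,4):
        r=Q[(Q[:,1]>=a)&(Q[:,1]<a+4)]
        if len(r)>3: print(a,np.median(r[:,2]).round(1),np.percentile(r[:,2],95).round(1),end=' | ')
    print()
    # plates
    for nm,lo,hi in (('plates',117,131),):
        k=(f[...,2]>lo)&(f[...,2]<hi)&(abs(f[...,1])<45)&(abs(f[...,0])<45)&((c[...,0]<130))
        q=f[k]; 
        for s in (-1,1):
            r=q[q[:,0]*s>15]
            if len(r): print('plate',s,np.percentile(r,[2,98],axis=0).round(1).tolist())
E
python3 - <<'E'
from h import *
head('w8'); head('s8')
E
```

```text
w8 926 [[-9.0, -16.9, 107.9], [3.4, -4.6, 112.7], [14.8, 7.4, 116.0]]
-18 110.2 111.5 | -14 111.1 112.5 | -10 112.1 113.4 | -6 113.0 114.4 | -2 114.0 115.3 | 2 115.2 116.3 | 6 114.7 115.8 | 
plate -1 [[-29.5, -35.1, 117.1], [-21.8, 30.1, 128.4]]
plate 1 [[27.0, -35.6, 117.9], [37.7, 30.7, 121.5]]
s8 79 [[-7.2, -16.5, 108.6], [4.2, -5.8, 112.3], [14.2, 8.4, 115.6]]
-18 109.1 110.9 | -14 110.8 112.4 | -10 111.9 113.3 | -6 112.6 113.5 | -2 113.9 115.5 | 2 114.7 116.0 | 6 114.1 115.1 | 
plate -1 [[-29.0, -37.5, 117.1], [-20.6, 30.1, 126.8]]
plate 1 [[27.0, -37.5, 117.2], [38.7, 27.8, 121.6]]
```

```bash
python3 -m inch '[[0.2,1,6,40,0],[0.2,0,0,40,0],[0.2,0,0,15,0],[0.2,0,0,0,0]]' >/dev/null
python3 - <<'E'
from h import *
togo([.5266,.3986,.057],97.9)
snap('wrist','w9'); head('w9')
E
```

```text
t 15.95 pos [0.5296 0.3952 0.1256] jaw -82.3 tilt 1.38 F [0.3 0.4 0.5] w 0.597 j7 -2.11
shift [-4.2 -3.7 68.5] twist -0.003 or 3.139
w9 1727 [[-8.6, -17.0, 108.1], [3.6, -4.8, 112.8], [14.9, 6.8, 115.9]]
-18 110.2 111.4 | -14 111.1 112.2 | -10 112.0 113.2 | -6 113.0 114.2 | -2 114.1 115.3 | 2 115.0 116.2 | 6 114.8 115.9 | 
plate -1 [[-27.9, -35.9, 117.3], [-21.5, 23.4, 128.7]]
plate 1 [[27.0, -35.7, 118.1], [37.9, 30.3, 121.4]]
```

```bash
python3 -m inch '[[0.2,-3,-4,0,0],[0.2,0,0,0,0],[0.2,0,0,18,0],[0.2,0,0,0,0]]' >/dev/null
python3 -c "
from h import *
togo([.5266,.3986,.052],97.9)"
```

```text
t 16.5 pos [0.5284 0.4014 0.1117] jaw -82.2 tilt 1.8 F [ 0.8  0.3 -0.3] w 0.596 j7 -2.12
shift [-4.   2.9 59.6] twist -0.002 or 3.139
```

```bash
python3 -m inch '[[0.2,-3,2,14,0],[0.2,0,0,0,0],[0.2,0,0,12,0],[0.2,0,0,0,0]]' >/dev/null
python3 -c "
from h import *
togo([.5266,.3986,.052],97.9)
R=Ro.from_rotvec(ctrl.get_state()['tool_rot']).as_matrix(); y=np.radians(7.9)
print('z axis in fixture',(Ro.from_euler('z',-y).as_matrix()@R[:,2]).round(4))"
```

```text
t 17.0 pos [0.526  0.3986 0.0828] jaw -82.2 tilt 1.71 F [-0.3 -0.3  0.5] w 0.6 j7 -2.12
shift [-0.3  0.2 30.8] twist -0.002 or 3.139
z axis in fixture [ 0.0295  0.0048 -0.9996]
```

```bash
python3 -m inch '[[0.2,0,0,14,0],[0.2,0,0,0,0],[0.2,0,0,14,0],[0.2,0,0,0,0]]' >/dev/null
python3 - <<'E'
from h import *
togo([.5266,.3986,.052],97.9)
snap('wrist','w10'); head('w10')
d=snap('side','s10'); im=cv2.resize(d['color'][130:235,285:385],(572,600),interpolation=cv2.INTER_CUBIC); cv2.imwrite('pics/c10.png',im[:,:,::-1])
E
```

```text
t 17.5 pos [0.5269 0.3989 0.0528] jaw -82.2 tilt 1.72 F [ 0.7 -0.5 -0.3] w 0.603 j7 -2.12
shift [-0.4  0.3  0.8] twist -0.002 or 3.139
w10 1877 [[3.2, -16.9, 106.4], [9.9, -5.2, 112.2], [15.2, 7.0, 115.7]]
-18 110.1 111.3 | -14 111.0 112.2 | -10 111.9 113.1 | -6 112.9 114.0 | -2 113.9 115.0 | 2 114.8 115.9 | 6 114.4 115.8 | 
plate -1 [[-22.9, -35.4, 117.1], [-21.1, 30.2, 122.5]]
plate 1 [[27.1, -35.6, 117.6], [38.1, 30.3, 121.3]]
```

View pics/c10.png

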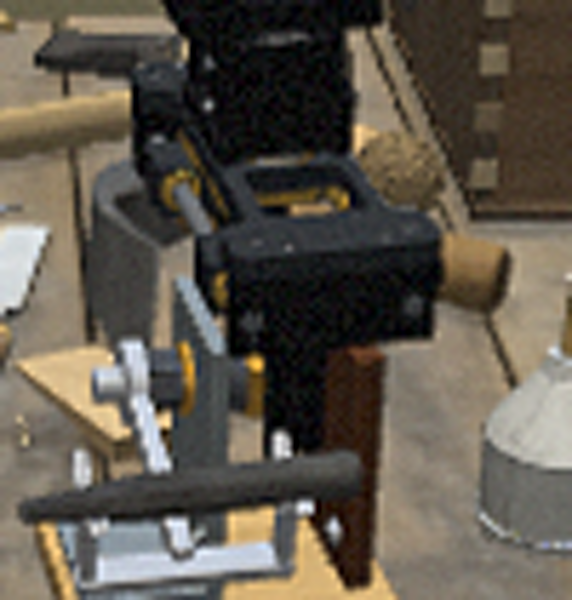

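The fingers are in the gap on both sides of the head. The gripper's body ends at crop y ≈ 345, and the punch lies in the notches at crop (190,485). I'll check the clearances by range.

Run:
```python
from h import *
yaw=np.radians(7.9); ex=np.array([np.cos(yaw),np.sin(yaw)]); ey=np.array([-ex[1],ex[0]]); o=np.array([.5262,.3986])
d=ld('s10'); C=cloud(d); f=np.dstack([(C[...,:2]-o)@ex,(C[...,:2]-o)@ey,C[...,2]])*1000
for u in (328,332,336,345,355):
    print(u,[(v,*f[v,u].round().astype(int).tolist()) for v in range(178,214,3) if d['color'][v,u].max()<45])
```

```text
328 [(178, -33, -94, 186), (181, -33, -94, 179), (184, -31, -87, 169), (190, -30, -85, 155)]
332 [(178, -26, -99, 187), (181, -24, -90, 177), (184, -22, -85, 168), (187, -23, -87, 162), (190, -22, -85, 155), (193, -9, -38, 124), (196, -9, -39, 118), (199, -7, -32, 107), (202, -8, -35, 101), (205, -7, -34, 93)]
336 [(178, -17, -93, 184), (181, -16, -91, 177), (184, -15, -87, 168), (187, -14, -85, 161), (190, -14, -86, 154), (193, -1, -41, 125), (196, 1, -36, 115), (199, 1, -36, 108), (202, 2, -33, 99), (205, 2, -33, 92), (208, 2, -34, 85)]
345 [(178, 1, -93, 183), (181, 2, -91, 175), (184, 4, -88, 167), (187, 4, -88, 160), (190, 5, -85, 153), (193, 26, -18, 111), (196, 24, -23, 107), (199, 25, -22, 99), (202, 25, -25, 93), (205, 25, -25, 86)]
355 [(178, 22, -93, 181), (181, 25, -85, 171), (184, 25, -86, 164), (187, 25, -86, 158)]
```

```bash
python3 -m inch '[[-1,0,0,0,0],[-1,0,0,0,0],[-1,0,0,0,0],[-1,0,0,0,0],[-1,0,0,0,0]]' 25
python3 - <<'E'
from h import *
togo([.5266,.3986,.052],97.9)
snap('wrist','w11'); head('w11'); punch('wrist',95,160)
E
```

```text
time: 18.23
position: [0.5288, 0.3999, 0.0559]
tool_rot: [-3.124, -0.211, -0.052]
ft_force: [0.0, 0.0, 0.2]
grip_width: 0.336
t 18.23 pos [0.5288 0.3999 0.0559] jaw -82.3 tilt 1.99 F [0.  0.  0.2] w 0.336 j7 -2.12
shift [-2.5  1.   3.8] twist -0.003 or 3.139
w11 1802 [[3.2, -16.8, 106.8], [9.9, -5.0, 112.3], [15.3, 7.1, 115.6]]
-18 110.1 111.3 | -14 111.1 112.2 | -10 112.0 113.1 | -6 112.9 113.9 | -2 113.9 115.1 | 2 114.7 115.8 | 6 114.4 115.6 | 
plate -1 [[-22.8, -23.8, 117.1], [-21.1, 19.1, 123.2]]
plate 1 [[26.9, -35.6, 117.6], [38.0, 30.3, 121.3]]
wrist 2508 [[-35.5, -112.5, 106.0], [7.2, -90.9, 120.6]]
-40 [[-109.0, 111.0], [-103.0, 117.0], [-100.0, 119.0]]
-20 [[-109.0, 112.0], [-103.0, 118.0], [-93.0, 120.0]]
0 [[-114.0, 106.0], [-103.0, 114.0], [-82.0, 153.0]]
```

```bash
python3 -m inch '[[-1,0,0,0,0],[-1,0,0,0,0]]' 30
python3 - <<'E'
from h import *
snap('wrist','w11'); head('w11')
E
```

```text
time: 18.58
position: [0.5288, 0.3999, 0.0558]
tool_rot: [-3.124, -0.211, -0.052]
ft_force: [0.7, -0.1, 0.0]
grip_width: 0.337
w11 1794 [[3.2, -16.8, 106.4], [9.8, -5.1, 112.2], [15.4, 7.0, 115.6]]
-18 110.1 111.3 | -14 111.0 112.2 | -10 111.9 113.1 | -6 112.8 114.1 | -2 113.9 115.1 | 2 114.7 115.9 | 6 114.6 116.0 | 
plate -1 [[-22.9, -23.9, 117.2], [-21.2, 19.0, 123.3]]
plate 1 [[27.0, -35.6, 117.6], [38.0, 30.3, 121.3]]
```

As the task warned, the jaws lock on the leaning corners. Dragging the closed pads along the flats makes both friction forces point the same way, so they no longer resist the squaring moment. I'll try that gently.

```bash
python3 -m inch '[[-1,0,0,-4,0],[-1,0,0,-4,0]]' 30
python3 - <<'E'
from h import *
snap('wrist','w12'); head('w12')
togo([.5266,.3986,.052],97.9)
E
```

```text
time: 18.88
position: [0.5287, 0.3998, 0.0561]
tool_rot: [-3.125, -0.211, -0.052]
ft_force: [9.4, 6.1, -22.0]
grip_width: 0.333
w12 1816 [[2.8, -16.9, 106.6], [9.7, -5.1, 112.3], [15.2, 7.0, 115.6]]
-18 110.2 111.3 | -14 111.1 112.2 | -10 112.0 113.3 | -6 112.9 114.1 | -2 113.9 115.1 | 2 114.8 115.9 | 6 114.5 115.6 | 
plate -1 [[-22.9, -23.8, 117.2], [-21.2, 18.9, 123.8]]
plate 1 [[27.1, -35.6, 117.7], [38.1, 30.3, 121.2]]
t 18.93 pos [0.5287 0.3998 0.0561] jaw -82.3 tilt 1.98 F [  8.3   5.3 -18.6] w 0.336 j7 -2.12
shift [-2.4  1.   4.1] twist -0.003 or 3.139
```

```bash
python3 -m inch '[[-1,0,0,11,0]]' 30;  python3 -m inch '[[-1,0,0,13,0]]' 30
python3 - <<'E'
from h import *
togo([.5266,.3986,.052],97.9)
E
```

```text
time: 19.05
position: [0.531, 0.4006, 0.0507]
tool_rot: [-3.123, -0.211, -0.057]
ft_force: [-9.1, -11.1, 44.4]
grip_width: 0.321
time: 19.18
position: [0.5334, 0.4009, 0.047]
tool_rot: [-3.122, -0.209, -0.063]
ft_force: [-15.0, -15.0, 48.2]
grip_width: 0.323
t 19.18 pos [0.5334 0.4009 0.047 ] jaw -82.3 tilt 2.4 F [-15.  -15.   48.2] w 0.323 j7 -2.12
shift [-6.8  1.4 -5.3] twist -0.004 or 3.138
```

```bash
python3 -m inch '[[-1,-3,0,-13,0]]' 36;  python3 -m inch '[[-1,-3,0,-13,0]]' 36
python3 - <<'E'
from h import *
togo([.5266,.3986,.052],97.9)
snap('wrist','w13'); head('w13');punch('wrist',95,160)
E
```

```text
time: 19.3
position: [0.53, 0.4001, 0.0548]
tool_rot: [-3.122, -0.208, -0.063]
ft_force: [16.2, 13.4, -55.5]
grip_width: 0.311
time: 19.42
position: [0.5271, 0.3995, 0.0593]
tool_rot: [-3.122, -0.209, -0.064]
ft_force: [21.1, 13.7, -50.6]
grip_width: 0.301
t 19.43 pos [0.5271 0.3995 0.0593] jaw -82.3 tilt 2.45 F [ 21.1  13.7 -50.6] w 0.301 j7 -2.12
shift [-0.9  0.9  7.3] twist -0.004 or 3.137
w13 2300 [[-0.2, -15.4, 107.3], [7.8, -3.3, 112.9], [15.0, 8.8, 114.5]]
-18 112.1 113.2 | -14 112.5 113.5 | -10 112.7 113.7 | -6 112.9 113.9 | -2 113.2 114.3 | 2 113.5 114.6 | 6 113.5 114.5 | 
plate -1 [[-23.3, -21.9, 117.4], [-21.3, 16.7, 128.2]]
plate 1 [[26.9, -35.6, 117.6], [38.0, 30.3, 121.3]]
wrist 1679 [[-28.1, -103.2, 114.5], [6.9, -84.5, 137.9]]
-40 [[-98.0, 126.0], [-97.0, 134.0], [-96.0, 137.0]]
-20 [[-99.0, 118.0], [-97.0, 134.0], [-87.0, 137.0]]
0 [[-107.0, 124.0], [-104.0, 126.0], [-82.0, 158.0]]
```

The head is squaring: its lean is down from 0.24 to about 0.06 rad and the punch has risen. One more stroke down, then settle.

```bash
python3 -m inch '[[-1,0,0,13,0],[-1,0,0,13,0],[-1,0,0,0,0],[-1,0,0,0,0]]' 40
python3 - <<'E'
from h import *
togo([.5266,.3986,.057],97.9)
snap('wrist','w14'); head('w14');punch('wrist',95,160)
E
```

```text
time: 20.02
position: [0.5316, 0.4005, 0.0514]
tool_rot: [-3.12, -0.208, -0.074]
ft_force: [2.6, 0.8, -4.2]
grip_width: 0.298
t 20.02 pos [0.5316 0.4005 0.0514] jaw -82.4 tilt 2.84 F [ 2.6  0.8 -4.2] w 0.298 j7 -2.12
shift [-4.9  1.2 -5.9] twist -0.004 or 3.137
w14 1457 [[-9.2, -15.0, 106.3], [11.3, -3.1, 112.8], [15.4, 8.8, 114.3]]
-18 112.2 113.3 | -14 112.5 113.4 | -10 112.5 113.6 | -6 112.7 113.8 | -2 113.0 114.0 | 2 113.1 114.2 | 6 113.2 114.4 | 
plate -1 [[-20.8, -16.3, 117.1], [-20.8, -11.8, 117.1]]
plate 1 [[15.8, -35.5, 117.6], [38.0, 30.2, 124.1]]
wrist 1497 [[-19.1, -108.0, 100.1], [-0.7, -85.4, 133.9]]
-40 [[-98.0, 115.0], [-98.0, 125.0], [-98.0, 126.0]]
-20 [[-106.0, 103.0], [-98.0, 114.0], [-88.0, 132.0]]
0 [[-98.0, 125.0], [-96.0, 130.0], [-95.0, 132.0]]
```

```bash
python3 -m inch '[[-1,-6,0,-12,0],[-1,-5,0,-11,0],[-1,0,0,0,0],[-1,0,0,0,0]]' 45
cat > chk.py <<'E'
from h import *
import sys
togo([.5266,.3986,.057],97.9)
snap('wrist','wc'); d=snap('side','sc')
yaw=np.radians(7.9); ex=np.array([np.cos(yaw),np.sin(yaw)]); ey=np.array([-ex[1],ex[0]]); o=np.array([.5262,.3986])
R=Ro.from_rotvec(ctrl.get_state()['tool_rot']).as_matrix(); j=R[:,1]; print('jaw roll',np.degrees(0)+np.arctan2(j[2],j[:2]@ey))
for n in ('wc','sc'):
    d=ld(n);C=cloud(d); f=np.dstack([(C[...,:2]-o)@ex,(C[...,:2]-o)@ey,C[...,2]])*1000
    c=d['color'].astype(int); k=(c[...,0]>120)&(c[...,2]<c[...,0]*.5)&(abs(f[...,0])<13)&(abs(f[...,1])<11)&(f[...,2]>108)&(f[...,2]<120)
    q=f[k]; print(n,'head slope',len(q),np.polyfit(q[:,1],q[:,2],1) if len(q)>5 else '')
    k=(c.max(-1)>45)&(c.max(-1)<110)&(f[...,1]<-85)&(f[...,1]>-120)&(f[...,0]<-42)&(f[...,0]>-120)&(f[...,2]>118)&(f[...,2]<150)
    q=f[k]; print(n,'punch',len(q),np.percentile(q,[2,50,98],axis=0).round(1).tolist() if len(q)>5 else '')
d=ld('sc'); im=cv2.resize(d['color'][130:235,285:385],(572,600),interpolation=cv2.INTER_CUBIC); cv2.imwrite('pics/c11.png',im[:,:,::-1])
E
python3 chk.py
```

```text
time: 20.62
position: [0.5266, 0.3996, 0.057]
tool_rot: [-3.119, -0.206, -0.09]
ft_force: [-2.3, -2.2, 3.0]
grip_width: 0.297
t 20.62 pos [0.5266 0.3996 0.057 ] jaw -82.4 tilt 3.4 F [-2.3 -2.2  3. ] w 0.297 j7 -2.13
shift [-0.2  1.  -0. ] twist -0.006 or 3.136
jaw roll -3.1305371331115417
wc head slope 2039 [2.95972003e-02 1.12862341e+02]
wc punch 0 
sc head slope 0 
sc punch 211 [[-111.6, -113.7, 120.3], [-74.9, -104.6, 134.8], [-43.3, -97.9, 140.0]]
```

View pics/c11.png

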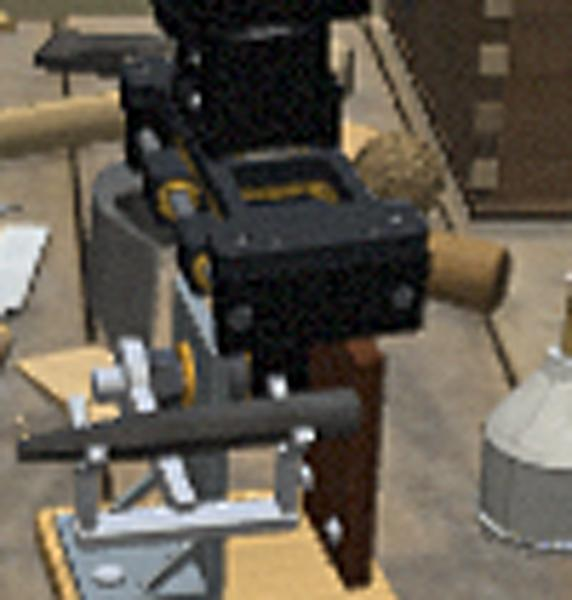

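The punch lies in both notches at crop (190,425), clear of the gripper body, whose lower edge is at y ≈ 335. The head's slope is about 0.03 rad and the grip width is 25.8 mm. One idle stability check before handing in.

```bash
python3 -m inch '[[-1,0,0,0,0],[-1,0,0,0,0],[-1,0,0,0,0],[-1,0,0,0,0]]' 45 >/dev/null; python3 chk.py
python3 - <<'E'
from h import *
a=cloud(ld('t0'));t=snap('top','tend');b=cloud(t)
for n,(u,v) in dict(mug=(229,316),can=(228,182)).items(): print(n,np.median(a[v-8:v+8,u-8:u+8],(0,1)).round(3),np.median(b[v-8:v+8,u-8:u+8],(0,1)).round(3),np.abs(t['color'][v-20:v+20,u-20:u+20].astype(int)-ld('t0')['color'][v-20:v+20,u-20:u+20]).mean().round(1))
E
```

```text
t 21.23 pos [0.5266 0.3996 0.057 ] jaw -82.4 tilt 3.45 F [ 0.2 -0.9 -1.2] w 0.294 j7 -2.13
shift [-0.2  1.   0. ] twist -0.006 or 3.136
jaw roll -3.130370416798757
wc head slope 2040 [2.71126225e-02 1.12894659e+02]
wc punch 0 
sc head slope 0 
sc punch 205 [[-111.8, -112.7, 122.6], [-74.7, -104.2, 134.8], [-44.1, -97.9, 140.1]]
mug [0.346 0.45  0.039] [0.347 0.449 0.039] 9.3
can [0.646 0.445 0.069] [0.646 0.445 0.068] 10.1
```

Stable, so I'm handing it in.

```bash
python3 -c "
from bench import ctrl
print(ctrl.close_job())"
```

```text
the job is handed in; nothing more can be done
None
```

The job is handed in at about 21 s of the 51 s allowed: the punch lies in both notches and the gripper is holding the bolt head almost level. No verdict is reported, so this rests on my own checks.

**What I did**
- **Punch:** I laid the larger dark punch across both V-notches and let go. The arm sank to about +0.24 rad, by the camera range data, with the gripper clear.
- **Bolt head:** I reached into the gap and gripped the head by its flats. The jaws locked on the leaning corners, and the rows cannot tilt the tool. So I slid the closed pads up and down along the flats until the head squared itself.

**Last checks**
- **Level:** the head's slope is about 0.03 rad (limit 0.07) and stayed stable over 0.5 s.
- **Grip:** commanded at 45 N, with the jaws stopped at about 26 mm, which matches the head's width across flats. The contact force itself could not be read.
- **Punch at rest:** it shows in both notches and clear of the gripper in the side view. Range data put its thin end at x ≈ -112 mm, where about -115 is expected.
- **Mug and oil can:** unchanged to about 1 mm.

**What disagreed or failed**
- **Missed grasps:** the first two grasps of the punch closed above it, because the true fingertips sat about 25–30 mm higher than the reported z. I corrected this using the side camera.
- **Tool tilt:** the tool drifted to about 3.4° off vertical, almost all of it along the bolt (only about 0.01 rad about the bolt axis).
- **Final range check:** in the last check the wrist view showed no punch and the side view showed no head, so each was confirmed from one camera only.

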